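Stagger the laundry trays over the comb

ROBOT

A 6-joint arm with a two-finger parallel gripper is mounted at the origin on the work surface. World frame = base frame: x ahead of the robot, y to its left, z up, the work surface at z = 0. Lengths are in m, angles in rad, forces in N, time in s.
With the tool pointing down it reaches from about 0.275 to 0.725 m from the base axis. Payload 5.6 kg.
Tool frame: the origin (TCP) lies midway between the tips of the shut fingers; the grasp point (between the pads) lies 19 mm behind it; z points along the fingers, y is the direction in which the jaws open and shut (so a half turn about z gives the same grasp; the last joint's range is limited). The gripper opens to 85 mm and grips with 20 to 120 N. Pads are 22 mm wide; open, the fingers measure 114 mm over their backs; the gripper's body (76 mm by 85 mm) begins 54 mm behind the grasp point. The pads swing forward as they close: fully open they stand 13 mm farther back than shut.
Start: joints at [1.508, 0.255, 0.108, 0, -1.424, -0.285], TCP at [0.187, 0.517, 0.231] pointing down, gripper open.
Joint ranges: [-2.95, 2.95], [-1.21, 1.97], [-1.09, 1.5], [-2.87, 1.71], [-2.94, -0.07], [-3.05, 3.05]. Speed limits (rad/s): [2.57, 2.57, 3.14, 3.14, 3.14, 3.14].

INTERFACE

Orientations are given as a unit quaternion [x, y, z, w].
In Python, from cell import bot gives the robot as it stands.
- The arm moves only by the tool drive_tool, never from a script. Its argument "deltas" is a list of rows, each an object of numbers: "dx", "dy", "dz": the shift along the tool's x, y, z in cm; "wx", "wy", "wz": the turn, a rotation vector about the tool's x, y, z in degrees; "grip": the closure, from 0 (fully open) to 1 (shut). In form: [{"dx": .., "dy": .., "dz": .., "wx": .., "wy": .., "wz": .., "grip": ..}, ...]. A call has 1 to 10 rows; each row shifts and turns the pose as measured when the row begins, along the tool's axes as they then stand; what a row does not reach is not made up. A row lasts 1/12 s, in which the tool goes at most 41.7 mm and 7.16 degrees, less where a joint would pass 70% of its speed; a pose out of reach is approached as far as the arm can. A call is refused whole if a number of a shift passes 4.17 or a number of a turn 7.16, either way. A call with a gripper value outside its range is refused whole. The fingers move at their own pace and stop on an object; the grip force is fixed at half the most. Time passes only in rows, so rows that do not move let the fingers close. It gives the time, the measured TCP pose, the force and the opening at its end, in the units of the state.
- bot.get_obs(): the state, without advancing time (a new reading comes with each control period).
- bot.camera(name): name is "side" or "top"; returns a dict with "img" (420x560x3 uint8, red, green, blue), "depth" (420x560 float32, m along the optical axis (not along the pixel's ray), 0 where there is no reading), "intrinsics" (3x3 intrinsics, pixels), "origin" and "attitude" of the camera in the world. Camera axes: x right, y down, z forward; pixel columns grow to the right and rows downward; lengths in m; the calibration is good to about 2 mm. A picture is of the moment at which its call begins.
- bot.close_job(): hands the job in, once; it reports no verdict.
The state is a dict: "time": time; "joint_pos": joint angles; "qd": joint speeds; "joint_efforts": joint torques, N m; "tcp_pos": TCP position; "orientation": TCP orientation; "force": force on the tool from outside, world axes, zero at the start; "wrist_torque": the same for the moment, N m; "opening": finger opening in m.
Only numpy, scipy, OpenCV 4.12 (cv2) and the standard library are available. Lean on these libraries where they do the work, as an engineer would, in place of code of your own. Each camera call takes 0.05 s, during which the arm holds its last target. There are 200 camera calls.

TASK

Build the staggered tray stack on the grey base: green first, then white, then orange on top. Set the green tray over the base pocket that holds the clear box, so that the comb's pocket stays open beside it; then step the white tray back the other way, directly above the base, and the orange one directly above the green, each with its foot fully down in a pocket of the tray below and resting flat on its rim. Do not disturb the comb, the clear box, the jug or the mug.

Things in the scene. Friction and masses are not known exactly. Their poses are not given: they have to be found in the camera images.
- base: grey MDF base, fixed; mm: 170 (its x) x 104 (its y) x 60 high; origin: centre of its underside on the table, z up. Open box: walls 5, floor top at z 10, 14 thick divider across the middle (along y) level with the rim at z 60. Pockets 73 (x) x 94 (y), centred at x +43.5 and -43.5; one holds the comb, one the clear box, either way round. A tray seated on it: origin at z 52, x +43.5 or -43.5.
- green: green open tray; in mm: 170 (its x) x 104 (its y) x 56 high, 0.26 kg. Origin: centre of the underside of its foot, z up. Foot: block 65 (x) x 86 (y), z 0 to 8, under the middle; shell above it: underside z 8, floor top z 12, walls 5, rim z 56. A 14 thick upright divider across the middle (along y), level with the rim, is the grip to pinch from above. Starts loose, empty, upright on the table.
- white: white tray, same as the green one (origin: centre of the foot's underside, x along its 170 length, y across, z up). In every tray the divider leaves two pockets, each 73 (x) x 94 (y) mm, floor top at z 12, centred at x +43.5 and -43.5. A tray is the same after half a turn. Starts loose on the table.
- orange: orange tray, same as the green one (origin: centre of the foot's underside, x along its 170 length, y across, z up). A tray seated on another has its foot in one pocket, about 4 clear all round, its underside on the rim; its origin is 48 mm above the lower tray's and 43.5 to one side along x, long axes in line. Starts loose on the table.
- comb: stainless steel lint comb, 42 x 80 x 8 mm, lying loose on the floor of one base pocket, below the rim; origin near the middle of its underside, within 6 mm of the pocket's centre
- clear_box: small clear plastic box with a red snap latch and brass pins inside, 55 x 72 x 30 mm, loose on the floor of the other base pocket, well below the rim (a seated foot does not reach it); origin at the middle of its underside, within 6 mm of the pocket's centre
- jug: closed yellow bleach jug with a blue cap, 105 (its x) x 66 (its y) x 178 mm high, standing loose among the trays; origin at the centre of its underside, z up
- mug: blue ceramic mug full of wood pegs, 80 across, 92 high to its rim and 115 mm to the tips of the pegs, handle on its +y side reaching 71 from the axis; loose, origin at the centre of its underside, z up
Mind the look-alikes: they are no part of the job. Leave any pink look-alike of the white alone.

How it is judged:
On the way, in this order (a step that is already met when the one before it is completed fails the run):
1. green tray seated on the base over the clear box's pocket, the comb's pocket open (z of green in the frame of base between 0.049 and 0.055 m and angle between the x axis of green and the x axis of base, either way round below 0.14 rad and angle between the z axis of green and the z axis of base, either way round below 0.04 rad and y of green in the frame of base between -0.009 and 0.009 m and horizontal distance between green and clear_box below 0.018 m and horizontal distance between green and comb above 0.07 m), for 0.2 s.
2. white tray seated on the green one, stepped back above the base (all of step 1 and z of white in the frame of green between 0.045 and 0.051 m and angle between the x axis of white and the x axis of green, either way round below 0.14 rad and angle between the z axis of white and the z axis of green, either way round below 0.04 rad and y of white in the frame of green between -0.009 and 0.009 m and horizontal distance between white and base below 0.018 m), for 0.2 s.
3. orange tray seated on the white one, stepped out above the green one (all of step 2 and z of orange in the frame of white between 0.045 and 0.051 m and angle between the x axis of orange and the x axis of white, either way round below 0.14 rad and angle between the z axis of orange and the z axis of white, either way round below 0.04 rad and y of orange in the frame of white between -0.009 and 0.009 m and horizontal distance between orange and green below 0.018 m), for 0.2 s.
At the end, for the whole second after the job is handed in: Green sits on the base over the box pocket (within 18 mm of the box, over 70 from the comb), white on green (within 18 of above base), orange on white (within 18 of above green); each within 3 mm of seated height, 0.04 rad level, 0.14 rad and 9 mm in line, at rest; comb, box, jug, mug undisturbed (all of step 3 and linear speed of each of green, white, orange below 0.02 m/s); the robot touches nothing.
It fails at once if the lint comb is disturbed (moved over 12 mm or tipped over 0.2 rad) (distance of comb from where it was at the start of the episode above 0.012 m or angle between comb's own z axis and vertical above 0.2 rad).
It fails at once if the clear box is disturbed (moved over 12 mm or tipped over 0.2 rad) (distance of clear_box from where it was at the start of the episode above 0.012 m or angle between clear_box's own z axis and vertical above 0.2 rad).
It fails at once if the bleach jug is disturbed (moved over 20 mm or tipped over 0.2 rad) (distance of jug from where it was at the start of the episode above 0.02 m or angle between jug's own z axis and vertical above 0.2 rad).
It fails at once if the mug of pegs is disturbed (moved over 20 mm or tipped over 0.2 rad) (distance of mug from where it was at the start of the episode above 0.02 m or angle between mug's own z axis and vertical above 0.2 rad).
It also fails if it takes over 72 s, if anything falls off the work surface, if the arm or the gripper's body presses on something with over 40 N, if the wrist force passes 120 N, or if a joint passes its speed limit or range.

## Working session

There is one attempt and no reset: what is moved stays moved. The work goes in short steps, Python scripts to look and compute and a tool call to move; the robot and the scene stay as the last step left them, time stands still between calls to the robot, and variables do not carry over. Pictures are saved under pics/ and viewed, on a budget of 10 in all, crops included, one or two more only if the job needs it, and the job is handed in when it is done.

Besides the shell and the picture viewer there is one more tool, called as name([rows], argument=value, ...), one row to a line, values as JSON. drive_tool: Moves the arm, as the interface text tells. Its arguments: {"type":"object","properties":{"deltas":{"type":"array","items":{"type":"object","properties":{"dx":{"type":"number"},"dy":{"type":"number"},"dz":{"type":"number"},"wx":{"type":"number"},"wy":{"type":"number"},"wz":{"type":"number"},"grip":{"type":"number"}}}}},"required":["deltas"]}

```bash
mkdir -p pics; cat > h.py <<'E'
import numpy as np,cv2
from cell import bot
def cam(n):
    c=bot.camera(n); return c
def R(c):
    a=np.array(c['attitude'],float)
    if a.shape==(3,3): return a
    from scipy.spatial.transform import Rotation as r
    return r.from_quat(a.ravel()).as_matrix()
def cloud(c):
    K=np.array(c['intrinsics']);d=c['depth'];v,u=np.mgrid[:d.shape[0],:d.shape[1]]
    p=np.stack([(u-K[0,2])/K[0,0]*d,(v-K[1,2])/K[1,1]*d,d],-1)
    return p@R(c).T+np.array(c['origin'])
def save(c,n): cv2.imwrite('pics/'+n,c['img'][:,:,::-1])
E
python3 - <<'E'
from h import *
for n in('top','side'):
    c=cam(n);save(c,n+'0.png');np.savez(n+'0.npz',p=cloud(c),img=c['img'],d=c['depth']);print(n,c['origin'],c['attitude'],c['intrinsics'])
    P=cloud(c);print(np.percentile(P[c['depth']>0],[1,50,99],axis=0).round(3))
print(bot.get_obs())
E
```

```text
top [0.40905496 0.01689502 1.31909235] [ 0.71412419 -0.69831472  0.03637196 -0.03256193] [[456.10542183   0.         282.51763871]
 [  0.         456.10542183 211.25410236]
 [  0.           0.           1.        ]]
[[-0.036 -1.22  -0.757]
 [ 0.544  0.02  -0.   ]
 [ 1.412  1.215  0.344]]
side [ 0.32442118 -0.89132033  0.93282194] [ 0.91282054 -0.12061324  0.05344161 -0.38646487] [[500.34406595   0.         288.91665999]
 [  0.         500.34406595 213.49936565]
 [  0.           0.           1.        ]]
[[-1.770e-01 -5.680e-01 -6.430e-01]
 [ 5.510e-01  6.600e-02  1.000e-03]
 [ 1.413e+00  1.821e+00  3.180e-01]]
{'time': 0.1, 'joint_pos': array([ 1.50761931e+00,  2.55674670e-01,  1.07143007e-01, -4.08385582e-04,
       -1.42392017e+00, -2.84597638e-01]), 'qd': array([-2.06821217e-04, -2.14302963e-03,  2.10728701e-03,  3.88015576e-05,
       -1.94884174e-04, -1.40453702e-03]), 'joint_efforts': array([-1.24781043e-03, -3.87604201e+01,  2.38474220e+01,  5.37778080e+00,
       -3.76885029e-03,  1.47717891e-06]), 'tcp_pos': array([0.1872473 , 0.51667118, 0.23049888]), 'orientation': array([ 9.84914097e-01, -1.73041889e-01, -1.09279077e-04,  8.45001593e-04]), 'force': array([-0.1829229 ,  0.2465927 , -0.69462803]), 'wrist_torque': array([ 0.00100732,  0.03080019, -0.03657396]), 'opening': 0.08526718068481162}
```

View pics/top0.png

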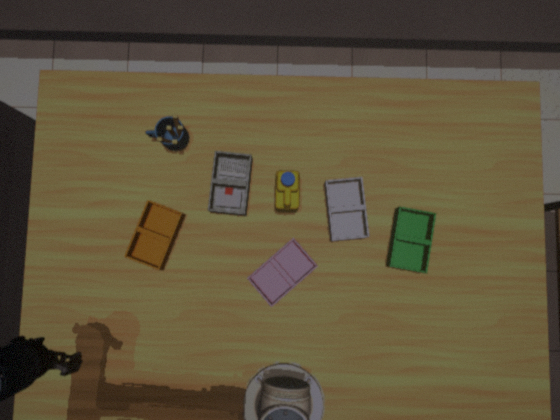

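View pics/side0.png

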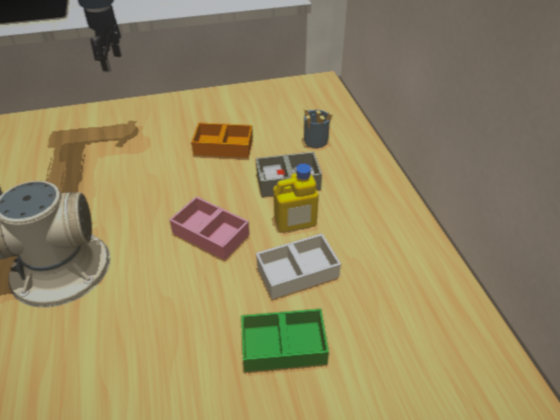

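The top view shows green at (411,240), white at (346,210), the pink look-alike at (283,272), orange at (156,235) and the grey base at (231,184). In the base, the red latch and clear box are in the lower (near) pocket, with the comb in the upper (far) one. The jug is at (288,190) and the mug at (171,133). White could only be mistaken for the pink tray or the base, and I choose the neutral one at (346,210). One close crop will check that while I measure.

```bash
cat >> h.py <<'E'
ROI={'green':(375,195,450,285),'white':(318,170,375,250),'orange':(115,190,195,280),'base':(203,145,258,222)}
def rect(P,img,roi,zlo,zhi):
    u0,v0,u1,v1=roi; p=P[v0:v1,u0:u1].reshape(-1,3)
    m=(p[:,2]>zlo)&(p[:,2]<zhi); q=p[m]
    (cx,cy),(w,h),a=cv2.minAreaRect((q[:,:2]*1000).astype(np.float32))
    if w<h: w,h,a=h,w,a+90
    return np.array([cx,cy,w,h,(a+90)%180-90]).round(1),m.sum(),np.median(q[:,2]).round(4)
E
python3 - <<'E'
from h import *
f=np.load('top0.npz');P,img=f['p'],f['img']
for k,r in ROI.items(): print(k,*rect(P,img,r,.042,.072),'yaw from x')
r=(270,150,306,225);print('jug',*rect(P,img,r,.08,.25));print('mug',*rect(P,img,(140,105,195,160),.05,.14))
print('pink',*rect(P,img,(245,235,320,305),.042,.072))
hsv=cv2.cvtColor(img,cv2.COLOR_RGB2HSV)
m=(hsv[...,1]>150)&((hsv[...,0]<8)|(hsv[...,0]>172));m[:, :203]=0;m[:,258:]=0;m[:145]=0;m[222:]=0
print('latch',np.argwhere(m).mean(0),P[m].mean(0).round(3))
c=cv2.resize(img[140:310,200:450],None,fx=3,fy=3,interpolation=cv2.INTER_CUBIC);cv2.imwrite('pics/crop0.png',cv2.convertScaleAbs(c[:,:,::-1],alpha=1.6))
E
```

```text
green [ 462.4 -351.   169.7  106.2   -9.3] 700 0.0559 yaw from x
white [ 545.2 -168.1  170.4  105.5    7. ] 629 0.0558 yaw from x
orange [460.2 368.9 170.  106.7 -19.7] 689 0.0552 yaw from x
base [610.8 161.7 170.7 104.7  -4.7] 722 0.0591 yaw from x
jug [585.1   0.8 103.6  64.7   1.3] 959 0.1435
mug [738.5 333.6 100.6  86.  -54.5] 612 0.0818
pink [365.3   9.1 169.9 104.  -47.8] 563 0.0564
latch [190.35294118 228.5       ] [0.59  0.165 0.04 ]
```

View pics/crop0.png

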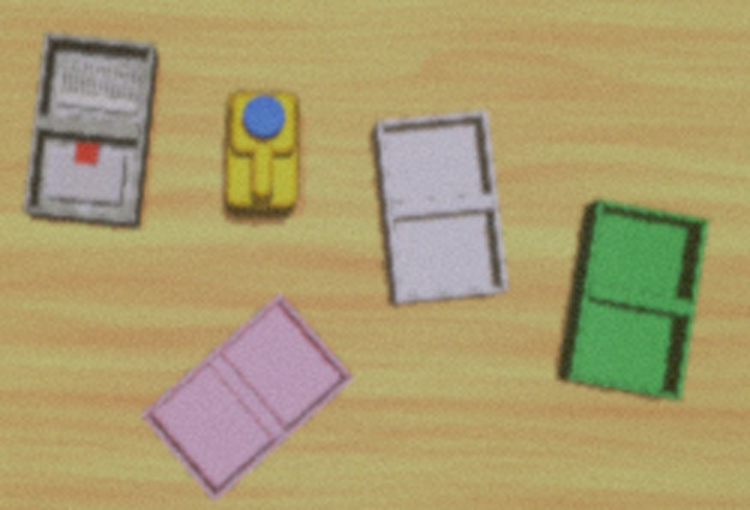

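The crop confirms white (neutral) at crop (440,210) and pink at (250,400). The clear box with its red latch is in the near pocket at (87,155), and the comb is in the far one. All rectangles measure about 170x105 and the rim heights are right. First I swing to green.

drive_tool([
  {"dx":2.4,"dy":3.2,"wz":7.1,"grip":0},
  {"dx":2.8,"dy":2.8,"wz":7.1,"grip":0},
  {"dx":3.2,"dy":2.5,"wz":7.1,"grip":0},
  {"dx":3.4,"dy":2.1,"wz":7.1,"grip":0},
  {"dx":3.7,"dy":1.6,"wz":7.1,"grip":0},
  {"dx":3.8,"dy":1.2,"wz":7.1,"grip":0},
  {"dx":3.9,"dy":0.7,"wz":7.1,"grip":0},
  {"dx":4,"dy":0.2,"wz":7.1,"grip":0},
  {"dx":4,"dy":-0.3,"wz":7.1,"grip":0},
  {"dx":3.9,"dy":-0.8,"wz":7.1,"grip":0},
])

```text
validation failed for argument at $.de...
```

```bash
cat > go.py <<'E'
# usage: go.py x y z trayyaw_deg  -> remaining move in tool axes (cm, deg)
import sys,numpy as np
from cell import bot
from scipy.spatial.transform import Rotation as r
x,y,z,t=map(float,sys.argv[1:5]); o=bot.get_obs(); q=r.from_quat(o['orientation'])
d=np.array([x,y,z])-o['tcp_pos']; M=q.as_matrix()
yaw=np.degrees(np.arctan2(M[1,0],M[0,0])); goal=r.from_euler('z',t-90,degrees=True)*r.from_quat([1,0,0,0])
w=(q.inv()*goal).as_rotvec(degrees=True)
print('t',round(o['time'],2),'tcp',o['tcp_pos'].round(4),'yaw',yaw.round(1),'tool cm now',(M.T@d*100).round(2),'after turn',(goal.as_matrix().T@d*100).round(2),'turn',w.round(2),'F',o['force'].round(1),'open',round(o['opening'],4),'q',o['joint_pos'].round(2))
E
python3 go.py .4624 -.351 .1 -9.3
```

```text
t 0.1 tcp [0.1872 0.5167 0.2305] yaw -19.9 tool cm now [55.44 72.17 13.18] after turn [ 81.18 -41.18  13.05] turn [ 8.000e-02 -7.000e-02  7.937e+01] F [-0.2  0.2 -0.7] open 0.0853 q [ 1.51  0.26  0.11 -0.   -1.42 -0.28]
```

drive_tool([
  {"dx":2.4,"dy":3.2,"dz":0,"wx":0,"wy":0,"wz":7.1,"grip":0},
  {"dx":2.8,"dy":2.8,"dz":0,"wx":0,"wy":0,"wz":7.1,"grip":0},
  {"dx":3.2,"dy":2.5,"dz":0,"wx":0,"wy":0,"wz":7.1,"grip":0},
  {"dx":3.4,"dy":2.1,"dz":0,"wx":0,"wy":0,"wz":7.1,"grip":0},
  {"dx":3.7,"dy":1.6,"dz":0,"wx":0,"wy":0,"wz":7.1,"grip":0},
  {"dx":3.8,"dy":1.2,"dz":0,"wx":0,"wy":0,"wz":7.1,"grip":0},
  {"dx":3.9,"dy":0.7,"dz":0,"wx":0,"wy":0,"wz":7.1,"grip":0},
  {"dx":4,"dy":0.2,"dz":0,"wx":0,"wy":0,"wz":7.1,"grip":0},
  {"dx":4,"dy":-0.3,"dz":0,"wx":0,"wy":0,"wz":7.1,"grip":0},
  {"dx":3.9,"dy":-0.8,"dz":0,"wx":0,"wy":0,"wz":7.1,"grip":0},
])

```text
time: 0.93
tcp_pos: [0.3027, 0.1227, 0.2257]
orientation: [-0.697, 0.717, -0.003, -0.006]
force: [1.4, -0.2, 0.5]
opening: 0.0852
```

```bash
python3 go.py .4624 -.351 .1 -9.3
```

```text
t 0.93 tcp [0.3027 0.1227 0.2257] yaw -91.6 tool cm now [ 46.76 -17.3   13.09] after turn [ 44.16 -23.42  12.57] turn [ 0.16 -0.72  7.75] F [ 1.4 -0.2  0.5] open 0.0852 q [ 0.88 -0.2  -0.38  0.   -1.4  -0.91]
```

drive_tool([
  {"dx":3.7,"dy":-1.5,"dz":0,"wx":0,"wy":-0.7,"wz":4,"grip":0},
  {"dx":3.6,"dy":-1.8,"dz":0,"wx":0,"wy":0,"wz":3.7,"grip":0},
  {"dx":3.6,"dy":-1.9,"dz":0,"wx":0,"wy":0,"wz":0,"grip":0},
  {"dx":3.6,"dy":-1.9,"dz":0,"wx":0,"wy":0,"wz":0,"grip":0},
  {"dx":3.6,"dy":-1.9,"dz":0,"wx":0,"wy":0,"wz":0,"grip":0},
  {"dx":3.6,"dy":-1.9,"dz":0,"wx":0,"wy":0,"wz":0,"grip":0},
  {"dx":3.6,"dy":-1.9,"dz":0,"wx":0,"wy":0,"wz":0,"grip":0},
  {"dx":3.6,"dy":-1.9,"dz":1,"wx":0,"wy":0,"wz":0,"grip":0},
  {"dx":3.6,"dy":-1.9,"dz":2,"wx":0,"wy":0,"wz":0,"grip":0},
  {"dx":3.6,"dy":-1.9,"dz":2,"wx":0,"wy":0,"wz":0,"grip":0},
])

```text
time: 1.77
tcp_pos: [0.4256, -0.2675, 0.1824]
orientation: [-0.642, 0.766, -0.002, 0.004]
force: [1.1, 1.4, 0.0]
opening: 0.0854
```

```bash
python3 go.py .4624 -.351 .1 -9.3
```

```text
t 1.77 tcp [ 0.4256 -0.2675  0.1824] yaw -100.0 tool cm now [ 7.61 -5.02  8.25] after turn [ 7.64 -4.99  8.24] turn [-0.45  0.2  -0.74] F [1.1 1.4 0. ] open 0.0854 q [-0.25  0.18 -0.11 -0.   -1.27  0.08]
```

drive_tool([
  {"dx":2.6,"dy":-1.7,"dz":1.5,"wx":-0.4,"wy":0.2,"wz":-0.7,"grip":0},
  {"dx":2.6,"dy":-1.7,"dz":1.5,"wx":0,"wy":0,"wz":0,"grip":0},
  {"dx":2.4,"dy":-1.6,"dz":2,"wx":0,"wy":0,"wz":0,"grip":0},
  {"dx":0,"dy":0,"dz":2,"wx":0,"wy":0,"wz":0,"grip":0},
  {"dx":0,"dy":0,"dz":0,"wx":0,"wy":0,"wz":0,"grip":0},
  {"dx":0,"dy":0,"dz":0,"wx":0,"wy":0,"wz":0,"grip":0},
])

```text
time: 2.27
tcp_pos: [0.4597, -0.3613, 0.1003]
orientation: [-0.644, 0.765, 0.006, -0.003]
force: [-0.0, 0.3, 1.3]
opening: 0.0852
```

```bash
python3 go.py .4624 -.351 .026 -9.3
```

```text
t 2.27 tcp [ 0.4597 -0.3613  0.1003] yaw -99.8 tool cm now [-1.04 -0.18  7.43] after turn [-1.06 -0.1   7.43] turn [ 0.69  0.18 -0.55] F [-0.   0.3  1.3] open 0.0852 q [-0.4   0.4  -0.02 -0.   -1.16  0.23]
```

drive_tool([
  {"dx":-0.8,"dy":-0.1,"dz":0.5,"wx":0.6,"wy":0.2,"wz":-0.5,"grip":0},
  {"dx":-0.2,"dy":0,"dz":1.5,"wx":0,"wy":0,"wz":0,"grip":0},
  {"dx":0,"dy":0,"dz":2,"wx":0,"wy":0,"wz":0,"grip":0},
  {"dx":0,"dy":0,"dz":1.5,"wx":0,"wy":0,"wz":0,"grip":0},
  {"dx":0,"dy":0,"dz":1,"wx":0,"wy":0,"wz":0,"grip":0},
  {"dx":0,"dy":0,"dz":0,"wx":0,"wy":0,"wz":0,"grip":0},
  {"dx":0,"dy":0,"dz":0,"wx":0,"wy":0,"wz":0,"grip":0},
])

```text
time: 2.85
tcp_pos: [0.466, -0.3493, 0.0436]
orientation: [-0.65, 0.76, -0.006, 0.001]
force: [0.8, -0.1, 1.0]
opening: 0.0856
```

```bash
python3 go.py .4624 -.351 .026 -9.3
```

```text
t 2.85 tcp [ 0.466  -0.3493  0.0436] yaw -99.0 tool cm now [0.21 0.35 1.75] after turn [0.22 0.33 1.76] turn [-0.59 -0.28  0.33] F [ 0.8 -0.1  1. ] open 0.0856 q [-0.37  0.43 -0.13  0.   -0.99  0.21]
```

drive_tool([
  {"dx":0.2,"dy":0.3,"dz":0.9,"wx":-0.5,"wy":-0.2,"wz":0.3,"grip":0},
  {"dx":0,"dy":0,"dz":0.9,"wx":0,"wy":0,"wz":0,"grip":0.3},
  {"dx":0,"dy":0,"dz":0,"wx":0,"wy":0,"wz":0,"grip":0.6},
  {"dx":0,"dy":0,"dz":0,"wx":0,"wy":0,"wz":0,"grip":1},
  {"dx":0,"dy":0,"dz":0,"wx":0,"wy":0,"wz":0,"grip":1},
  {"dx":0,"dy":0,"dz":0,"wx":0,"wy":0,"wz":0,"grip":1},
  {"dx":0,"dy":0,"dz":0,"wx":0,"wy":0,"wz":0,"grip":1},
  {"dx":0,"dy":0,"dz":0,"wx":0,"wy":0,"wz":0,"grip":1},
])

```text
time: 3.52
tcp_pos: [0.4647, -0.352, 0.0284]
orientation: [-0.648, 0.762, -0.004, 0.001]
force: [0.9, 0.8, -2.3]
opening: 0.0132
```

```bash
python3 go.py .4624 -.351 .026 -9.3
```

```text
t 3.52 tcp [ 0.4647 -0.352   0.0284] yaw -99.2 tool cm now [-0.06  0.24  0.24] after turn [-0.06  0.24  0.24] turn [-0.38 -0.19  0.05] F [ 0.9  0.8 -2.3] open 0.0132 q [-0.38  0.45 -0.15  0.   -0.96  0.22]
```

drive_tool([
  {"dx":0,"dy":0,"dz":-1,"wx":0,"wy":0,"wz":0,"grip":1},
  {"dx":0,"dy":0,"dz":-2,"wx":0,"wy":0,"wz":0,"grip":1},
  {"dx":0,"dy":0,"dz":-3,"wx":0,"wy":0,"wz":0,"grip":1},
  {"dx":0,"dy":0,"dz":-3.5,"wx":0,"wy":0,"wz":0,"grip":1},
  {"dx":0,"dy":0,"dz":-3.5,"wx":0,"wy":0,"wz":0,"grip":1},
  {"dx":0,"dy":0,"dz":-3.5,"wx":0,"wy":0,"wz":0,"grip":1},
  {"dx":0,"dy":0,"dz":-3.5,"wx":0,"wy":0,"wz":0,"grip":1},
  {"dx":-1,"dy":0,"dz":-3,"wx":0,"wy":0,"wz":0,"grip":1},
  {"dx":-2,"dy":0,"dz":-2,"wx":0,"wy":0,"wz":0,"grip":1},
  {"dx":-2.5,"dy":0,"dz":-1,"wx":0,"wy":0,"wz":0,"grip":1},
])

```text
time: 4.35
tcp_pos: [0.4658, -0.296, 0.2979]
orientation: [-0.645, 0.764, 0.005, -0.002]
force: [1.2, 0.2, -2.9]
opening: 0.0129
```

```bash
python3 go.py .5674 .1653 .28 -4.7; python3 - <<'E'
from h import *
c=cam('side');save(c,'s1.png')
E
```

```text
t 4.35 tcp [ 0.4658 -0.296   0.2979] yaw -99.7 tool cm now [-47.18  -2.26   1.93] after turn [-46.81  -6.35   1.79] turn [ 0.59  0.23 -5.01] F [ 1.2  0.2 -2.9] open 0.0129 q [-0.28  0.26  0.28 -0.   -1.6   0.11]
```

View pics/s1.png

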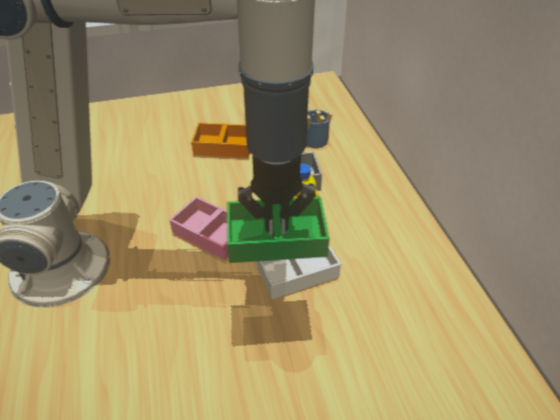

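The green tray at (277,228) is held level by its divider, high above white. I carry it over at this height.

drive_tool([
  {"dx":-3,"dy":-0.1,"dz":0,"wx":0.5,"wy":0.2,"wz":-2,"grip":1},
  {"dx":-3.6,"dy":-0.3,"dz":0,"wx":0,"wy":0,"wz":-2,"grip":1},
  {"dx":-4,"dy":-0.5,"dz":0,"wx":0,"wy":0,"wz":-1,"grip":1},
  {"dx":-4,"dy":-0.6,"dz":0,"wx":0,"wy":0,"wz":0,"grip":1},
  {"dx":-4,"dy":-0.6,"dz":0,"wx":0,"wy":0,"wz":0,"grip":1},
  {"dx":-4,"dy":-0.6,"dz":0,"wx":0,"wy":0,"wz":0,"grip":1},
  {"dx":-4,"dy":-0.6,"dz":0,"wx":0,"wy":0,"wz":0,"grip":1},
  {"dx":-4,"dy":-0.6,"dz":0,"wx":0,"wy":0,"wz":0,"grip":1},
  {"dx":-4,"dy":-0.6,"dz":0,"wx":0,"wy":0,"wz":0,"grip":1},
  {"dx":-3,"dy":-0.4,"dz":0,"wx":0,"wy":0,"wz":0,"grip":1},
])

```text
time: 5.23
tcp_pos: [0.5463, 0.0889, 0.3064]
orientation: [-0.678, 0.735, -0.001, 0.002]
force: [0.2, 0.1, -3.1]
opening: 0.0128
```

```bash
python3 go.py .5674 .1653 .14 -4.7
```

```text
t 5.23 tcp [0.5463 0.0889 0.3064] yaw -94.7 tool cm now [-7.75 -1.41 16.66] after turn [-7.79 -1.48 16.64] turn [-0.25  0.13  0.01] F [ 0.2  0.1 -3.1] open 0.0128 q [ 0.44  0.25  0.29  0.   -1.61 -0.53]
```

drive_tool([
  {"dx":-2.6,"dy":-0.4,"dz":0,"wx":0,"wy":0,"wz":0,"grip":1},
  {"dx":-2.2,"dy":-0.5,"dz":0,"wx":0,"wy":0,"wz":0,"grip":1},
  {"dx":-1.6,"dy":-0.3,"dz":1,"wx":0,"wy":0,"wz":0,"grip":1},
  {"dx":-0.6,"dy":0,"dz":2,"wx":0,"wy":0,"wz":0,"grip":1},
  {"dx":0,"dy":0,"dz":3,"wx":0,"wy":0,"wz":0,"grip":1},
  {"dx":0,"dy":0,"dz":3.5,"wx":0,"wy":0,"wz":0,"grip":1},
  {"dx":0,"dy":0,"dz":3,"wx":0,"wy":0,"wz":0,"grip":1},
  {"dx":0,"dy":0,"dz":1.5,"wx":0,"wy":0,"wz":0,"grip":1},
  {"dx":0,"dy":0,"dz":0,"wx":0,"wy":0,"wz":0,"grip":1},
  {"dx":0,"dy":0,"dz":0,"wx":0,"wy":0,"wz":0,"grip":1},
])

```text
time: 6.07
tcp_pos: [0.5598, 0.1681, 0.1563]
orientation: [-0.68, 0.733, 0.002, -0.001]
force: [0.3, 0.1, -2.6]
opening: 0.0132
```

```bash
python3 go.py .5674 .1653 .12 -4.7; python3 - <<'E'
from h import *
c=cam('side');P=cloud(c);img=c['img'];np.savez('s2.npz',P=P,img=img);save(c,'s2.png')
t=cam('top');save(t,'t2.png');np.savez('t2.npz',P=cloud(t),img=t['img'])
hsv=cv2.cvtColor(t['img'],cv2.COLOR_RGB2HSV);Pt=cloud(t)
for nm,im,Q in(('side',img,P),('top',t['img'],Pt)):
    h=cv2.cvtColor(im,cv2.COLOR_RGB2HSV);m=(h[...,0]>45)&(h[...,0]<80)&(h[...,1]>110)
    q=Q[m];zt=np.percentile(q[:,2],99);r=q[q[:,2]>zt-.008]
    print(nm,m.sum(),'z99',zt,cv2.minAreaRect((r[:,:2]*1000).astype(np.float32)))
E
```

```text
t 6.07 tcp [0.5598 0.1681 0.1563] yaw -94.3 tool cm now [ 0.23 -0.8   3.62] after turn [ 0.22 -0.78  3.63] turn [0.24 0.13 0.45] F [ 0.3  0.1 -2.6] open 0.0132 q [ 0.56  0.36  0.06 -0.   -1.28 -0.63]
side 2005 z99 0.1880639446013316 ((488.28192138671875, -339.93121337890625), (1137.499267578125, 172.09437561035156), 82.0523452758789)
top 963 z99 0.18920232021828154 ((534.0133056640625, 95.19941711425781), (231.8031768798828, 182.3511505126953), 70.26392364501953)
```

View pics/s2.png

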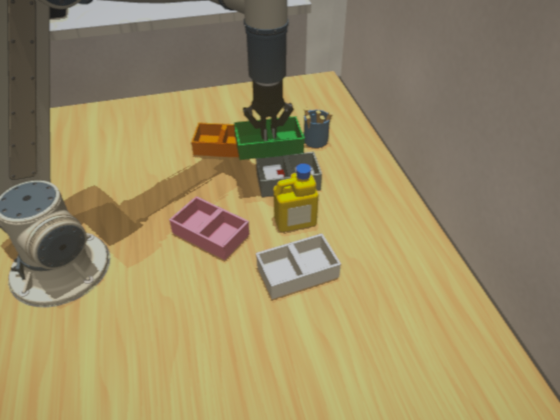

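The green tray at (268,138) is above the base at (288,172). I measure its offset from the tool with outliers removed.

```bash
cat > rim.py <<'E'
# usage: rim.py npz hue_lo hue_hi smin zlo zhi cx cy : rim rectangle of a coloured tray in a saved view
import sys,numpy as np,cv2
f=np.load(sys.argv[1]);P,im=f['P'],f['img'];a=list(map(float,sys.argv[2:]))
h=cv2.cvtColor(im,cv2.COLOR_RGB2HSV)
m=(h[...,0]>=a[0])&(h[...,0]<=a[1])&(h[...,1]>=a[2])&(P[...,2]>a[3])&(P[...,2]<a[4])&(np.hypot(P[...,0]-a[5],P[...,1]-a[6])<.125)
m=cv2.morphologyEx(m.astype(np.uint8),cv2.MORPH_OPEN,np.ones((2,2),np.uint8))>0
q=P[m];r=cv2.minAreaRect((q[:,:2]*1000).astype(np.float32))
print(sys.argv[1],m.sum(),np.round(r[0],1),np.round(r[1],1),round(r[2],1),'z',np.percentile(q[:,2],[5,50,95]).round(4))
A=np.c_[q[:,:2]-q[:,:2].mean(0),np.ones(len(q))];print('slope',np.linalg.lstsq(A,q[:,2],rcond=None)[0].round(3))
E
python3 rim.py t2.npz 45 80 90 .176 .195 .56 .168;python3 rim.py s2.npz 45 80 90 .176 .195 .56 .168
```

```text
t2.npz 296 [530.5  85.2] [208.4 185. ] 71.0 z [0.149  0.1808 0.1875]
slope [-1.039 -3.061  0.19 ]
s2.npz 492 [ 450.4 -186.4] [1420.6  182.3] 72.6 z [0.1589 0.181  0.187 ]
slope [-0.106 -0.56   0.178]
```

```bash
sed -i 's/^m=cv2.*/m0=m;m=m0\&(cv2.morphologyEx(m.astype(np.uint8),cv2.MORPH_OPEN,np.ones((3,3),np.uint8))>0)\nm=m0 if m.sum()<150 else m/' rim.py
python3 rim.py t2.npz 45 80 90 .176 .195 .56 .168;python3 rim.py s2.npz 45 80 90 .176 .195 .56 .168
```

```text
t2.npz 334 [558.4 167.8] [102.6 168.6] 85.7 z [0.1793 0.1841 0.1877]
slope [-0.01   0.004  0.184]
s2.npz 408 [558.7 167.2] [107.7 168.5] 85.4 z [0.1771 0.1835 0.187 ]
slope [-0.     0.006  0.183]
```

drive_tool([
  {"dx":0.2,"dy":-0.6,"dz":0.5,"wx":0.2,"wy":0.1,"wz":0.4,"grip":1},
  {"dx":0,"dy":-0.2,"dz":1,"wx":0,"wy":0,"wz":0,"grip":1},
  {"dx":0,"dy":0,"dz":1,"wx":0,"wy":0,"wz":0,"grip":1},
  {"dx":0,"dy":0,"dz":1,"wx":0,"wy":0,"wz":0,"grip":1},
  {"dx":0,"dy":0,"dz":0,"wx":0,"wy":0,"wz":0,"grip":1},
  {"dx":0,"dy":0,"dz":0,"wx":0,"wy":0,"wz":0,"grip":1},
])

```text
time: 6.67
tcp_pos: [0.5731, 0.1666, 0.1247]
orientation: [-0.677, 0.736, -0.002, 0.007]
force: [-0.1, -0.1, -1.7]
opening: 0.0131
```

```bash
python3 go.py .568 .1658 .08 -4.7
```

```text
t 6.67 tcp [0.5731 0.1666 0.1247] yaw -94.7 tool cm now [0.16 0.55 4.46] after turn [0.12 0.5  4.47] turn [-0.66  0.42 -0.04] F [-0.1 -0.1 -1.7] open 0.0131 q [ 0.55  0.39  0.02  0.   -1.19 -0.63]
```

drive_tool([
  {"dx":0.1,"dy":0.4,"dz":0.5,"wx":-0.5,"wy":0.3,"wz":0,"grip":1},
  {"dx":0,"dy":0,"dz":0.8,"wx":0,"wy":0,"wz":0,"grip":1},
  {"dx":0,"dy":0,"dz":0.2,"wx":0,"wy":0,"wz":0,"grip":1},
  {"dx":0,"dy":0,"dz":0,"wx":0,"wy":0,"wz":0,"grip":1},
  {"dx":0,"dy":0,"dz":0,"wx":0,"wy":0,"wz":0,"grip":1},
])

```text
time: 7.08
tcp_pos: [0.5691, 0.1661, 0.1087]
orientation: [-0.677, 0.736, -0.0, 0.002]
force: [-0.5, 0.9, -3.1]
opening: 0.0136
```

```bash
python3 go.py .568 .1658 .08 -4.7
```

```text
t 7.08 tcp [0.5691 0.1661 0.1087] yaw -94.7 tool cm now [0.05 0.11 2.87] after turn [0.04 0.1  2.87] turn [-0.16  0.12 -0.04] F [-0.5  0.9 -3.1] open 0.0136 q [ 0.55  0.4  -0.    0.   -1.16 -0.63]
```

drive_tool([
  {"dx":0,"dy":0.1,"dz":0.7,"wx":0,"wy":0,"wz":0,"grip":1},
  {"dx":0,"dy":0,"dz":0.7,"wx":0,"wy":0,"wz":0,"grip":1},
  {"dx":0,"dy":0,"dz":0.5,"wx":0,"wy":0,"wz":0,"grip":1},
  {"dx":0,"dy":0,"dz":0.4,"wx":0,"wy":0,"wz":0,"grip":1},
  {"dx":0,"dy":0,"dz":0.3,"wx":0,"wy":0,"wz":0,"grip":1},
  {"dx":0,"dy":0,"dz":0,"wx":0,"wy":0,"wz":0,"grip":1},
])

```text
time: 7.58
tcp_pos: [0.5685, 0.1665, 0.0806]
orientation: [-0.677, 0.736, -0.001, 0.002]
force: [-1.0, -0.0, -2.2]
opening: 0.013
```

```bash
python3 go.py .568 .1658 .08 -4.7
```

```text
t 7.58 tcp [0.5685 0.1665 0.0806] yaw -94.7 tool cm now [0.08 0.04 0.06] after turn [0.08 0.04 0.06] turn [-0.24  0.15 -0.02] F [-1.  -0.  -2.2] open 0.013 q [ 0.55  0.42 -0.05  0.   -1.1  -0.63]
```

drive_tool([
  {"dx":0,"dy":0,"dz":0.15,"wx":0,"wy":0,"wz":0,"grip":1},
  {"dx":0,"dy":0,"dz":0,"wx":0,"wy":0,"wz":0,"grip":0.6},
  {"dx":0,"dy":0,"dz":0,"wx":0,"wy":0,"wz":0,"grip":0.4},
  {"dx":0,"dy":0,"dz":0,"wx":0,"wy":0,"wz":0,"grip":0.4},
  {"dx":0,"dy":0,"dz":-0.5,"wx":0,"wy":0,"wz":0,"grip":0.2},
  {"dx":0,"dy":0,"dz":-2,"wx":0,"wy":0,"wz":0,"grip":0},
  {"dx":0,"dy":0,"dz":-3,"wx":0,"wy":0,"wz":0,"grip":0},
  {"dx":0,"dy":0,"dz":-4,"wx":0,"wy":0,"wz":0,"grip":0},
  {"dx":0,"dy":0,"dz":-4,"wx":0,"wy":0,"wz":0,"grip":0},
  {"dx":0,"dy":0,"dz":-4,"wx":0,"wy":0,"wz":0,"grip":0},
])

```text
time: 8.42
tcp_pos: [0.5645, 0.1644, 0.2559]
orientation: [-0.677, 0.736, 0.001, -0.004]
force: [1.3, 0.1, -0.3]
opening: 0.0856
```

```bash
python3 go.py .545 -.168 .28 7; cat > look.py <<'E'
import sys
from h import *
for n,k in(('side','s'),('top','t')):
    c=cam(n);save(c,k+sys.argv[1]+'.png');np.savez(k+sys.argv[1]+'.npz',P=cloud(c),img=c['img'])
E
python3 look.py 3;for k in s t; do python3 rim.py ${k}3.npz 45 80 90 .1 .116 .567 .165;done
```

```text
t 8.42 tcp [0.5645 0.1644 0.2559] yaw -94.7 tool cm now [33.3  -0.78 -2.24] after turn [32.75  5.98 -2.41] turn [  0.44  -0.25 -11.71] F [ 1.3  0.1 -0.3] open 0.0856 q [ 0.55  0.33  0.28 -0.   -1.52 -0.63]
s3.npz 398 [565.5 167.2] [108.5 166.5] 85.8 z [0.1008 0.1075 0.1115]
slope [ 0.001 -0.007  0.107]
t3.npz 343 [567.3 164.9] [101.3 169.4] 84.6 z [0.104  0.1079 0.1124]
slope [-0.005  0.006  0.108]
```

View pics/s3.png

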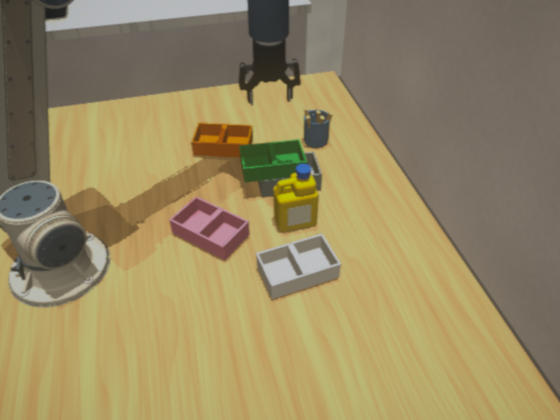

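Green is seated: its rim is at 0.108 and level at (0.567, 0.165), as seen at (273,160), with the jug undisturbed. White at (298,266) is next.

drive_tool([
  {"dx":3,"dy":0,"dz":0,"wx":0.4,"wy":-0.2,"wz":-4,"grip":0},
  {"dx":4,"dy":0.2,"dz":0,"wx":0,"wy":0,"wz":-4,"grip":0},
  {"dx":4,"dy":0.5,"dz":0,"wx":0,"wy":0,"wz":-3,"grip":0},
  {"dx":4,"dy":0.7,"dz":0,"wx":0,"wy":0,"wz":-0.5,"grip":0},
  {"dx":4,"dy":0.7,"dz":0,"wx":0,"wy":0,"wz":0,"grip":0},
  {"dx":4,"dy":0.7,"dz":0,"wx":0,"wy":0,"wz":0,"grip":0},
  {"dx":4,"dy":0.7,"dz":0,"wx":0,"wy":0,"wz":0,"grip":0},
  {"dx":3,"dy":0.7,"dz":1,"wx":0,"wy":0,"wz":0,"grip":0},
  {"dx":1.8,"dy":0.3,"dz":2,"wx":0,"wy":0,"wz":0,"grip":0},
  {"dx":0.3,"dy":0,"dz":2,"wx":0,"wy":0,"wz":0,"grip":0},
])

```text
time: 9.35
tcp_pos: [0.5554, -0.1705, 0.2231]
orientation: [0.753, -0.658, 0.015, -0.015]
force: [-0.2, 1.2, -0.3]
opening: 0.0855
```

```bash
python3 go.py .5452 -.1681 .1 7; python3 - <<'E'
from h import *
t=np.load('t3.npz');print(rect(t['P'],t['img'],ROI['white'],.042,.072))
E
```

```text
t 9.35 tcp [ 0.5554 -0.1705  0.2231] yaw -82.3 tool cm now [-0.4   1.49 12.26] after turn [-0.36  0.98 12.31] turn [-2.4  -0.1   0.75] F [-0.2  1.2 -0.3] open 0.0855 q [-0.03  0.29  0.14 -0.01 -1.38  0.17]
(array([ 545. , -167.6,  170.1,  104.6,    6.8]), np.int64(626), np.float64(0.0559))
```

drive_tool([
  {"dx":-0.3,"dy":0.6,"dz":1.5,"wx":-2.2,"wy":0,"wz":0.7,"grip":0},
  {"dx":0,"dy":0.2,"dz":3,"wx":0,"wy":0,"wz":0,"grip":0},
  {"dx":0,"dy":0,"dz":3.5,"wx":0,"wy":0,"wz":0,"grip":0},
  {"dx":0,"dy":0,"dz":3,"wx":0,"wy":0,"wz":0,"grip":0},
  {"dx":0,"dy":0,"dz":1,"wx":0,"wy":0,"wz":0,"grip":0},
  {"dx":0,"dy":0,"dz":0,"wx":0,"wy":0,"wz":0,"grip":0},
  {"dx":0,"dy":0,"dz":0,"wx":0,"wy":0,"wz":0,"grip":0},
])

```text
time: 9.93
tcp_pos: [0.5443, -0.1684, 0.0959]
orientation: [0.747, -0.665, -0.003, 0.005]
force: [0.2, 0.1, 0.1]
opening: 0.0853
```

```bash
python3 go.py .5452 -.1679 .028 7
```

```text
t 9.93 tcp [ 0.5443 -0.1684  0.0959] yaw -83.3 tool cm now [-0.05 -0.17  6.79] after turn [-0.04 -0.09  6.79] turn [ 0.63 -0.13 -0.32] F [0.2 0.1 0.1] open 0.0853 q [-0.02  0.38 -0.08  0.   -1.13  0.14]
```

drive_tool([
  {"dx":0,"dy":-0.1,"dz":0.8,"wx":0.5,"wy":-0.1,"wz":-0.3,"grip":0},
  {"dx":0,"dy":0,"dz":1.5,"wx":0,"wy":0,"wz":0,"grip":0},
  {"dx":0,"dy":0,"dz":1.8,"wx":0,"wy":0,"wz":0,"grip":0},
  {"dx":0,"dy":0,"dz":1.4,"wx":0,"wy":0,"wz":0,"grip":0},
  {"dx":0,"dy":0,"dz":0.7,"wx":0,"wy":0,"wz":0,"grip":0},
  {"dx":0,"dy":0,"dz":0.2,"wx":0,"wy":0,"wz":0,"grip":0},
  {"dx":0,"dy":0,"dz":0,"wx":0,"wy":0,"wz":0,"grip":0},
])

```text
time: 10.52
tcp_pos: [0.5534, -0.1666, 0.0403]
orientation: [0.75, -0.661, 0.006, -0.002]
force: [-0.3, -0.4, 0.7]
opening: 0.0857
```

```bash
python3 go.py .5452 -.1679 .028 7
```

```text
t 10.52 tcp [ 0.5534 -0.1666  0.0403] yaw -82.7 tool cm now [0.02 0.84 1.22] after turn [0.03 0.83 1.23] turn [-0.6  -0.37  0.26] F [-0.3 -0.4  0.7] open 0.0857 q [-0.02  0.43 -0.15  0.01 -0.98  0.14]
```

drive_tool([
  {"dx":0,"dy":0.5,"dz":0.7,"wx":-0.5,"wy":-0.3,"wz":0.2,"grip":0},
  {"dx":0,"dy":0.1,"dz":0.5,"wx":0,"wy":0,"wz":0,"grip":0.3},
  {"dx":0,"dy":0,"dz":0,"wx":0,"wy":0,"wz":0,"grip":0.6},
  {"dx":0,"dy":0,"dz":0,"wx":0,"wy":0,"wz":0,"grip":1},
  {"dx":0,"dy":0,"dz":0,"wx":0,"wy":0,"wz":0,"grip":1},
  {"dx":0,"dy":0,"dz":0,"wx":0,"wy":0,"wz":0,"grip":1},
  {"dx":0,"dy":0,"dz":0,"wx":0,"wy":0,"wz":0,"grip":1},
  {"dx":0,"dy":0,"dz":0,"wx":0,"wy":0,"wz":0,"grip":1},
])

```text
time: 11.18
tcp_pos: [0.5492, -0.1678, 0.0316]
orientation: [0.749, -0.662, 0.003, -0.001]
force: [2.2, 0.9, -0.8]
opening: 0.013
```

```bash
python3 go.py .5452 -.1679 .028 7
```

```text
t 11.18 tcp [ 0.5492 -0.1678  0.0316] yaw -82.9 tool cm now [-0.04  0.4   0.36] after turn [-0.04  0.4   0.36] turn [-0.35 -0.16  0.07] F [ 2.2  0.9 -0.8] open 0.013 q [-0.02  0.44 -0.17  0.   -0.96  0.15]
```

drive_tool([
  {"dx":0,"dy":0,"dz":-1,"wx":0,"wy":0,"wz":0,"grip":1},
  {"dx":0,"dy":0,"dz":-2,"wx":0,"wy":0,"wz":0,"grip":1},
  {"dx":0,"dy":0,"dz":-3,"wx":0,"wy":0,"wz":0,"grip":1},
  {"dx":0,"dy":0,"dz":-3.5,"wx":0,"wy":0,"wz":0,"grip":1},
  {"dx":0,"dy":0,"dz":-3.5,"wx":0,"wy":0,"wz":0,"grip":1},
  {"dx":0,"dy":0,"dz":-3.5,"wx":0,"wy":0,"wz":0,"grip":1},
  {"dx":0,"dy":0,"dz":-3.5,"wx":0,"wy":0,"wz":0,"grip":1},
  {"dx":0,"dy":0,"dz":-3.5,"wx":0,"wy":0,"wz":0,"grip":1},
  {"dx":0,"dy":0,"dz":-2,"wx":0,"wy":0,"wz":0,"grip":1},
  {"dx":-1,"dy":0,"dz":0,"wx":0,"wy":0,"wz":0,"grip":1},
])

```text
time: 12.02
tcp_pos: [0.5413, -0.1579, 0.2979]
orientation: [0.748, -0.664, -0.003, 0.002]
force: [0.6, -0.0, -1.3]
opening: 0.0126
```

```bash
python3 go.py .6108 .1617 .30 -4.7
```

```text
t 12.02 tcp [ 0.5413 -0.1579  0.2979] yaw -83.2 tool cm now [-30.9  -10.71  -0.22] after turn [-32.42  -4.31  -0.21] turn [ 0.37  0.08 11.55] F [ 0.6 -0.  -1.3] open 0.0126 q [-0.01  0.28  0.31 -0.   -1.61  0.13]
```

drive_tool([
  {"dx":-2,"dy":-0.7,"dz":0,"wx":0.3,"wy":0,"wz":3,"grip":1},
  {"dx":-3.3,"dy":-1,"dz":0,"wx":0,"wy":0,"wz":3,"grip":1},
  {"dx":-3.5,"dy":-0.8,"dz":0,"wx":0,"wy":0,"wz":3,"grip":1},
  {"dx":-3.6,"dy":-0.6,"dz":0,"wx":0,"wy":0,"wz":2,"grip":1},
  {"dx":-3.8,"dy":-0.5,"dz":0,"wx":0,"wy":0,"wz":0.5,"grip":1},
  {"dx":-3.8,"dy":-0.5,"dz":0,"wx":0,"wy":0,"wz":0,"grip":1},
  {"dx":-3.8,"dy":-0.5,"dz":0,"wx":0,"wy":0,"wz":0,"grip":1},
  {"dx":-3.6,"dy":-0.5,"dz":0,"wx":0,"wy":0,"wz":0,"grip":1},
  {"dx":-2.4,"dy":-0.3,"dz":0,"wx":0,"wy":0,"wz":0,"grip":1},
  {"dx":-1.2,"dy":-0.1,"dz":0,"wx":0,"wy":0,"wz":0,"grip":1},
])

```text
time: 12.85
tcp_pos: [0.6047, 0.1666, 0.2944]
orientation: [-0.672, 0.74, 0.005, -0.003]
force: [-0.1, -0.4, -3.4]
opening: 0.0133
```

```bash
python3 go.py .6108 .1617 .18 -4.7
```

```text
t 12.85 tcp [0.6047 0.1666 0.2944] yaw -95.5 tool cm now [ 0.47 -0.78 11.43] after turn [ 0.44 -0.64 11.44] turn [ 0.63  0.18 -0.83] F [-0.1 -0.4 -3.4] open 0.0133 q [ 0.51  0.42  0.5  -0.01 -1.66 -0.61]
```

drive_tool([
  {"dx":0.4,"dy":-0.5,"dz":1,"wx":0.5,"wy":0.2,"wz":-0.8,"grip":1},
  {"dx":0,"dy":0,"dz":2,"wx":0,"wy":0,"wz":0,"grip":1},
  {"dx":0,"dy":0,"dz":3,"wx":0,"wy":0,"wz":0,"grip":1},
  {"dx":0,"dy":0,"dz":2.5,"wx":0,"wy":0,"wz":0,"grip":1},
  {"dx":0,"dy":0,"dz":1,"wx":0,"wy":0,"wz":0,"grip":1},
  {"dx":0,"dy":0,"dz":0,"wx":0,"wy":0,"wz":0,"grip":1},
  {"dx":0,"dy":0,"dz":0,"wx":0,"wy":0,"wz":0,"grip":1},
])

```text
time: 13.43
tcp_pos: [0.6041, 0.1666, 0.1895]
orientation: [-0.679, 0.734, 0.004, -0.005]
force: [0.4, -0.3, -2.3]
opening: 0.013
```

```bash
python3 look.py 4; python3 go.py .6108 .1617 .18 -4.7; for k in t s; do python3 rim.py ${k}4.npz 0 180 0 .212 .236 .61 .162; done; python3 - <<'E'
import cv2
a=cv2.imread('pics/t4.png')[120:260,160:340];b=cv2.imread('pics/s4.png')[90:230,190:370]
cv2.imwrite('pics/v4.png',cv2.convertScaleAbs(cv2.resize(cv2.hconcat([a,b]),None,fx=2.2,fy=2.2),alpha=1.3))
E
```

```text
t 13.53 tcp [0.6048 0.1669 0.1907] yaw -94.4 tool cm now [ 0.47 -0.65  1.06] after turn [ 0.47 -0.64  1.07] turn [ 0.61 -0.1   0.31] F [-0.2  0.5 -2.1] open 0.0126 q [ 0.52  0.43  0.26 -0.   -1.41 -0.59]
t4.npz 347 [603.1 166.6] [104.  169.6] 85.4 z [0.2127 0.2152 0.2185]
slope [-0.011 -0.001  0.215]
s4.npz 165 [602.1 154. ] [36.9 74.5] 13.7 z [0.2131 0.2161 0.2326]
slope [-0.054  0.03   0.219]
```

View pics/v4.png

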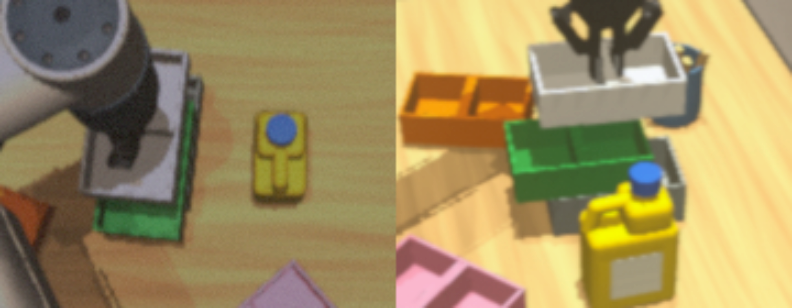

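White is held over the stack (right half (608,80)), stepped away from green, and measures centred within 1.5 mm of the tool. I correct and lower it.

drive_tool([
  {"dx":0.4,"dy":-0.5,"dz":0.5,"wx":0.5,"wy":0,"wz":0.3,"grip":1},
  {"dx":0,"dy":0,"dz":1,"wx":0,"wy":0,"wz":0,"grip":1},
  {"dx":0,"dy":0,"dz":0.5,"wx":0,"wy":0,"wz":0,"grip":1},
  {"dx":0,"dy":0,"dz":0,"wx":0,"wy":0,"wz":0,"grip":1},
  {"dx":0,"dy":0,"dz":0,"wx":0,"wy":0,"wz":0,"grip":1},
])

```text
time: 13.95
tcp_pos: [0.6118, 0.1622, 0.1725]
orientation: [-0.677, 0.736, -0.001, 0.002]
force: [0.6, -0.1, -2.3]
opening: 0.0127
```

```bash
python3 go.py .6118 .1617 .1316 -4.7
```

```text
t 13.95 tcp [0.6118 0.1622 0.1725] yaw -94.8 tool cm now [0.06 0.02 4.09] after turn [ 0.05 -0.    4.09] turn [-0.3   0.09 -0.06] F [ 0.6 -0.1 -2.3] open 0.0127 q [ 0.51  0.44  0.22  0.   -1.35 -0.59]
```

drive_tool([
  {"dx":0,"dy":0,"dz":0.7,"wx":-0.2,"wy":0,"wz":0,"grip":1},
  {"dx":0,"dy":0,"dz":0.8,"wx":0,"wy":0,"wz":0,"grip":1},
  {"dx":0,"dy":0,"dz":0.7,"wx":0,"wy":0,"wz":0,"grip":1},
  {"dx":0,"dy":0,"dz":0.3,"wx":0,"wy":0,"wz":0,"grip":1},
  {"dx":0,"dy":0,"dz":0,"wx":0,"wy":0,"wz":0,"grip":1},
])

```text
time: 14.37
tcp_pos: [0.612, 0.1624, 0.145]
orientation: [-0.677, 0.736, 0.0, 0.001]
force: [-0.5, -0.1, -3.1]
opening: 0.0127
```

```bash
python3 go.py .6118 .1617 .1316 -4.7
```

```text
t 14.37 tcp [0.612  0.1624 0.145 ] yaw -94.8 tool cm now [0.07 0.01 1.34] after turn [0.07 0.01 1.34] turn [-0.09  0.11 -0.06] F [-0.5 -0.1 -3.1] open 0.0127 q [ 0.51  0.45  0.18 -0.   -1.29 -0.59]
```

drive_tool([
  {"dx":0.1,"dy":0,"dz":0.4,"wx":0,"wy":0,"wz":0,"grip":1},
  {"dx":0,"dy":0,"dz":0.4,"wx":0,"wy":0,"wz":0,"grip":1},
  {"dx":0,"dy":0,"dz":0.3,"wx":0,"wy":0,"wz":0,"grip":1},
  {"dx":0,"dy":0,"dz":0.3,"wx":0,"wy":0,"wz":0,"grip":1},
  {"dx":0,"dy":0,"dz":0.1,"wx":0,"wy":0,"wz":0,"grip":1},
  {"dx":0,"dy":0,"dz":0,"wx":0,"wy":0,"wz":0,"grip":1},
])

```text
time: 14.87
tcp_pos: [0.6124, 0.1616, 0.1319]
orientation: [-0.678, 0.735, -0.001, 0.002]
force: [0.2, -0.2, -3.5]
opening: 0.0129
```

```bash
python3 go.py .6118 .1617 .1316 -4.7
```

```text
t 14.87 tcp [0.6124 0.1616 0.1319] yaw -94.7 tool cm now [-0.01  0.06  0.03] after turn [-0.01  0.06  0.03] turn [-0.28  0.13  0.01] F [ 0.2 -0.2 -3.5] open 0.0129 q [ 0.5   0.46  0.15  0.   -1.26 -0.59]
```

drive_tool([
  {"dx":0,"dy":0,"dz":0.15,"wx":0,"wy":0,"wz":0,"grip":1},
  {"dx":0,"dy":0,"dz":0,"wx":0,"wy":0,"wz":0,"grip":0.6},
  {"dx":0,"dy":0,"dz":0,"wx":0,"wy":0,"wz":0,"grip":0.4},
  {"dx":0,"dy":0,"dz":0,"wx":0,"wy":0,"wz":0,"grip":0.4},
  {"dx":0,"dy":0,"dz":-0.5,"wx":0,"wy":0,"wz":0,"grip":0.2},
  {"dx":0,"dy":0,"dz":-2,"wx":0,"wy":0,"wz":0,"grip":0},
  {"dx":0,"dy":0,"dz":-3,"wx":0,"wy":0,"wz":0,"grip":0},
  {"dx":0,"dy":0,"dz":-4,"wx":0,"wy":0,"wz":0,"grip":0},
  {"dx":0,"dy":0,"dz":-3,"wx":0,"wy":0,"wz":0,"grip":0},
  {"dx":0,"dy":0,"dz":-1,"wx":0,"wy":0,"wz":0,"grip":0},
])

```text
time: 15.7
tcp_pos: [0.6112, 0.16, 0.2694]
orientation: [-0.677, 0.736, -0.001, 0.0]
force: [0.6, -0.4, 1.4]
opening: 0.0854
```

```bash
python3 go.py .4602 .3689 .2 -19.7; python3 look.py 5; for k in t s; do python3 rim.py ${k}5.npz 0 180 0 .146 .168 .61 .162;python3 rim.py ${k}5.npz 45 80 90 .1 .116 .567 .165; python3 rim.py ${k}5.npz 3 22 150 .045 .066 .46 .369;done
```

```text
t 15.7 tcp [0.6112 0.16   0.2694] yaw -94.7 tool cm now [-19.58  16.78   6.88] after turn [-14.57  21.25   6.94] turn [-0.13 -0.05 14.98] F [ 0.6 -0.4  1.4] open 0.0854 q [ 0.5   0.42  0.44  0.   -1.59 -0.59]
t5.npz 240 [611.7 161.6] [104. 170.] 85.3 z [0.1479 0.1559 0.1598]
slope [ 0.003 -0.002  0.155]
t5.npz 123 [505.  172.1] [103.9  43.9] 85.5 z [0.1048 0.1083 0.1132]
slope [ 0.013 -0.004  0.109]
t5.npz 115 [522.4 325.2] [107.1  52.8] 35.9 z [0.0484 0.0561 0.0609]
slope [0.005 0.024 0.056]
s5.npz 678 [610.9 163.2] [114.  170.2] 85.1 z [0.1473 0.1547 0.1588]
slope [0.001 0.002 0.154]
s5.npz 200 [552.4 167.7] [107.7 141.4] 85.7 z [0.1008 0.1054 0.1111]
slope [-0.036  0.005  0.106]
s5.npz 511 [460.  369.1] [116.1 169.3] 70.8 z [0.0464 0.0544 0.0595]
slope [ 0.007 -0.003  0.054]
```

View pics/s5.png

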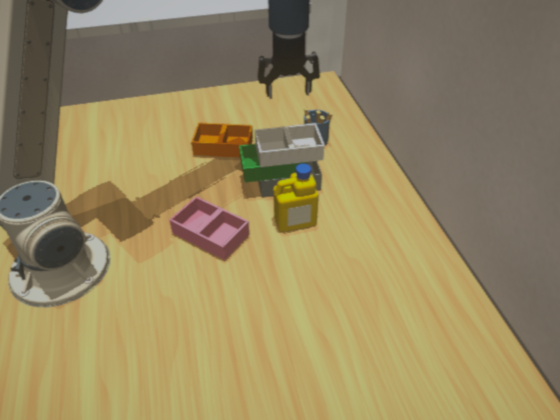

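White is seated on green: rim 0.155, level, at (0.611, 0.162), seen at (289,145). Orange at (222,140) is unmoved and next.

drive_tool([
  {"dx":-1.5,"dy":1.3,"dz":0,"wx":0,"wy":0,"wz":4,"grip":0},
  {"dx":-2.5,"dy":2.4,"dz":0,"wx":0,"wy":0,"wz":4,"grip":0},
  {"dx":-2.3,"dy":2.7,"dz":0,"wx":0,"wy":0,"wz":4,"grip":0},
  {"dx":-2.1,"dy":2.9,"dz":0,"wx":0,"wy":0,"wz":2.5,"grip":0},
  {"dx":-2,"dy":2.9,"dz":0,"wx":0,"wy":0,"wz":0,"grip":0},
  {"dx":-2,"dy":2.9,"dz":0.5,"wx":0,"wy":0,"wz":0,"grip":0},
  {"dx":-1.8,"dy":2.6,"dz":1,"wx":0,"wy":0,"wz":0,"grip":0},
  {"dx":-1,"dy":1.5,"dz":2,"wx":0,"wy":0,"wz":0,"grip":0},
  {"dx":0,"dy":0,"dz":2,"wx":0,"wy":0,"wz":0,"grip":0},
  {"dx":0,"dy":0,"dz":2,"wx":0,"wy":0,"wz":0,"grip":0},
])

```text
time: 16.63
tcp_pos: [0.4613, 0.3679, 0.1881]
orientation: [-0.572, 0.82, 0.0, 0.002]
force: [-0.2, -0.6, 0.8]
opening: 0.0856
```

```bash
python3 go.py .4602 .3689 .1 -19.6
```

```text
t 16.63 tcp [0.4613 0.3679 0.1881] yaw -110.2 tool cm now [-0.04  0.15  8.81] after turn [-0.06  0.13  8.81] turn [-0.09  0.15 -0.62] F [-0.2 -0.6  0.8] open 0.0856 q [ 0.94  0.35  0.13  0.   -1.35 -1.29]
```

drive_tool([
  {"dx":0,"dy":0.1,"dz":2.5,"wx":0,"wy":0.1,"wz":-0.6,"grip":0},
  {"dx":0,"dy":0,"dz":3,"wx":0,"wy":0,"wz":0,"grip":0},
  {"dx":0,"dy":0,"dz":2.5,"wx":0,"wy":0,"wz":0,"grip":0},
  {"dx":0,"dy":0,"dz":1.8,"wx":0,"wy":0,"wz":0,"grip":0},
  {"dx":0,"dy":0,"dz":1,"wx":0,"wy":0,"wz":0,"grip":0},
  {"dx":0,"dy":0,"dz":0,"wx":0,"wy":0,"wz":0,"grip":0},
  {"dx":0,"dy":0,"dz":0,"wx":0,"wy":0,"wz":0,"grip":0},
])

```text
time: 17.22
tcp_pos: [0.4543, 0.3645, 0.0655]
orientation: [-0.577, 0.817, -0.002, -0.007]
force: [-0.3, -0.3, 0.7]
opening: 0.0851
```

```bash
python3 go.py .4602 .3689 .028 -19.6
```

```text
t 17.22 tcp [0.4543 0.3645 0.0655] yaw -109.5 tool cm now [-0.66 -0.42  3.74] after turn [-0.61 -0.4   3.75] turn [ 0.31 -0.77  0.11] F [-0.3 -0.3  0.7] open 0.0851 q [ 0.94  0.43 -0.08 -0.   -1.08 -1.28]
```

drive_tool([
  {"dx":-0.5,"dy":-0.3,"dz":0.6,"wx":0.3,"wy":-0.6,"wz":0.1,"grip":0},
  {"dx":0,"dy":0,"dz":1.1,"wx":0,"wy":0,"wz":0,"grip":0},
  {"dx":0,"dy":0,"dz":1,"wx":0,"wy":0,"wz":0,"grip":0},
  {"dx":0,"dy":0,"dz":0.5,"wx":0,"wy":0,"wz":0,"grip":0},
  {"dx":0,"dy":0,"dz":0.2,"wx":0,"wy":0,"wz":0,"grip":0},
  {"dx":0,"dy":0,"dz":0,"wx":0,"wy":0,"wz":0,"grip":0},
])

```text
time: 17.72
tcp_pos: [0.4606, 0.3697, 0.0304]
orientation: [-0.576, 0.817, -0.0, 0.002]
force: [0.2, -0.9, 0.0]
opening: 0.0853
```

```bash
python3 go.py .4602 .3689 .028 -19.6
```

```text
t 17.72 tcp [0.4606 0.3697 0.0304] yaw -109.6 tool cm now [0.09 0.01 0.24] after turn [0.09 0.01 0.24] turn [-0.13  0.14  0.  ] F [ 0.2 -0.9  0. ] open 0.0853 q [ 0.94  0.47 -0.12  0.   -0.98 -1.28]
```

drive_tool([
  {"dx":0,"dy":0,"dz":0.2,"wx":0,"wy":0,"wz":0,"grip":0.3},
  {"dx":0,"dy":0,"dz":0,"wx":0,"wy":0,"wz":0,"grip":0.6},
  {"dx":0,"dy":0,"dz":0,"wx":0,"wy":0,"wz":0,"grip":1},
  {"dx":0,"dy":0,"dz":0,"wx":0,"wy":0,"wz":0,"grip":1},
  {"dx":0,"dy":0,"dz":0,"wx":0,"wy":0,"wz":0,"grip":1},
  {"dx":0,"dy":0,"dz":0,"wx":0,"wy":0,"wz":0,"grip":1},
  {"dx":0,"dy":0,"dz":0,"wx":0,"wy":0,"wz":0,"grip":1},
])

```text
time: 18.3
tcp_pos: [0.4613, 0.3705, 0.0298]
orientation: [-0.577, 0.817, 0.0, 0.003]
force: [0.9, -0.2, -2.2]
opening: 0.0128
```

```bash
python3 go.py .5674 .1653 .28 -4.7
```

```text
t 18.3 tcp [0.4613 0.3705 0.0298] yaw -109.6 tool cm now [ 15.65 -16.96 -25.03] after turn [ 19.58 -12.25 -25.02] turn [ -0.23   0.26 -14.89] F [ 0.9 -0.2 -2.2] open 0.0128 q [ 0.94  0.47 -0.12  0.   -0.98 -1.28]
```

drive_tool([
  {"dx":0,"dy":0,"dz":-1,"wx":0,"wy":0,"wz":0,"grip":1},
  {"dx":0,"dy":0,"dz":-2,"wx":0,"wy":0,"wz":0,"grip":1},
  {"dx":0,"dy":0,"dz":-3,"wx":0,"wy":0,"wz":0,"grip":1},
  {"dx":0,"dy":0,"dz":-3.5,"wx":0,"wy":0,"wz":0,"grip":1},
  {"dx":0,"dy":0,"dz":-3.5,"wx":0,"wy":0,"wz":0,"grip":1},
  {"dx":0,"dy":0,"dz":-3.5,"wx":0,"wy":0,"wz":0,"grip":1},
  {"dx":0,"dy":0,"dz":-3.5,"wx":0,"wy":0,"wz":0,"grip":1},
  {"dx":0,"dy":0,"dz":-2.5,"wx":0,"wy":0,"wz":0,"grip":1},
  {"dx":0,"dy":0,"dz":-1,"wx":0,"wy":0,"wz":0,"grip":1},
  {"dx":0,"dy":0,"dz":0,"wx":0,"wy":0,"wz":0,"grip":1},
])

```text
time: 19.13
tcp_pos: [0.4559, 0.3649, 0.2741]
orientation: [-0.575, 0.818, -0.0, -0.006]
force: [-0.7, 0.1, -3.1]
opening: 0.0131
```

```bash
python3 go.py .5674 .1653 .28 -4.7
```

```text
t 19.13 tcp [0.4559 0.3649 0.2741] yaw -109.7 tool cm now [ 15.02 -17.24  -0.54] after turn [ 18.97 -12.75  -0.59] turn [  0.41  -0.53 -15.04] F [-0.7  0.1 -3.1] open 0.0131 q [ 0.94  0.33  0.31 -0.   -1.57 -1.29]
```

drive_tool([
  {"dx":1,"dy":-1.1,"dz":0,"wx":0.4,"wy":-0.5,"wz":-4,"grip":1},
  {"dx":2,"dy":-2.1,"dz":0,"wx":0,"wy":0,"wz":-4,"grip":1},
  {"dx":2.3,"dy":-2,"dz":0,"wx":0,"wy":0,"wz":-4,"grip":1},
  {"dx":2.4,"dy":-1.8,"dz":0,"wx":0,"wy":0,"wz":-2.5,"grip":1},
  {"dx":2.5,"dy":-1.7,"dz":0,"wx":0,"wy":0,"wz":0,"grip":1},
  {"dx":2.5,"dy":-1.7,"dz":0,"wx":0,"wy":0,"wz":0,"grip":1},
  {"dx":2.2,"dy":-1.5,"dz":0,"wx":0,"wy":0,"wz":0,"grip":1},
  {"dx":1.3,"dy":-0.9,"dz":0,"wx":0,"wy":0,"wz":0,"grip":1},
  {"dx":0,"dy":0,"dz":0.3,"wx":0,"wy":0,"wz":0,"grip":1},
  {"dx":0,"dy":0,"dz":0.3,"wx":0,"wy":0,"wz":0,"grip":1},
])

```text
time: 19.97
tcp_pos: [0.5552, 0.176, 0.2564]
orientation: [-0.68, 0.733, 0.005, -0.01]
force: [-0.8, 0.8, -3.9]
opening: 0.0125
```

```bash
python3 go.py .5674 .1653 .25 -4.7; python3 look.py 6; for k in t s; do python3 rim.py ${k}6.npz 3 22 110 .285 .325 .5674 .165;done
```

```text
t 19.97 tcp [0.5552 0.176  0.2564] yaw -94.3 tool cm now [ 0.97 -1.31  0.62] after turn [ 0.96 -1.31  0.64] turn [ 1.15 -0.46  0.4 ] F [-0.8  0.8 -3.9] open 0.0125 q [ 0.57  0.33  0.28 -0.01 -1.54 -0.65]
t6.npz 79 [544.  174.9] [102.3 148.9] 85.6 z [0.2851 0.286  0.318 ]
slope [0.102 0.104 0.292]
s6.npz 178 [535.  173.5] [105.5 132.4] 84.0 z [0.2851 0.2935 0.3191]
slope [0.165 0.115 0.298]
```

```bash
for k in t s; do python3 rim.py ${k}6.npz 3 22 110 .270 .292 .5552 .176;done; python3 go.py .5674 .1653 .25 -4.7
```

```text
t6.npz 444 [553.7 175.1] [105.  169.5] 85.8 z [0.2726 0.282  0.2856]
slope [-0.021 -0.019  0.281]
s6.npz 775 [553.7 174.3] [109.8 170.8] 86.4 z [0.2718 0.2804 0.2858]
slope [-0.012  0.002  0.28 ]
t 20.07 tcp [0.5546 0.1768 0.2561] yaw -94.2 tool cm now [ 1.04 -1.37  0.59] after turn [ 1.04 -1.37  0.61] turn [ 1.19 -0.5   0.48] F [-1.1  0.8 -3.5] open 0.0127 q [ 0.57  0.33  0.28 -0.01 -1.54 -0.65]
```

drive_tool([
  {"dx":0.7,"dy":-1,"dz":0.5,"wx":1,"wy":-0.4,"wz":0.4,"grip":1},
  {"dx":0.2,"dy":-0.2,"dz":1,"wx":0,"wy":0,"wz":0,"grip":1},
  {"dx":0,"dy":0,"dz":0.7,"wx":0,"wy":0,"wz":0,"grip":1},
  {"dx":0,"dy":0,"dz":0,"wx":0,"wy":0,"wz":0,"grip":1},
  {"dx":0,"dy":0,"dz":0,"wx":0,"wy":0,"wz":0,"grip":1},
])

```text
time: 20.48
tcp_pos: [0.563, 0.1706, 0.2308]
orientation: [-0.68, 0.733, 0.002, -0.003]
force: [-0.3, -0.5, -3.1]
opening: 0.0132
```

```bash
python3 go.py .5674 .1653 .178 -4.7
```

```text
t 20.48 tcp [0.563  0.1706 0.2308] yaw -94.3 tool cm now [ 0.48 -0.51  5.27] after turn [ 0.49 -0.48  5.28] turn [ 0.4  -0.11  0.39] F [-0.3 -0.5 -3.1] open 0.0132 q [ 0.56  0.34  0.22 -0.   -1.46 -0.63]
```

drive_tool([
  {"dx":0.35,"dy":-0.55,"dz":0.4,"wx":0.4,"wy":-0.1,"wz":0.4,"grip":1},
  {"dx":0,"dy":0,"dz":0.8,"wx":0,"wy":0,"wz":0,"grip":1},
  {"dx":0,"dy":0,"dz":0.6,"wx":0,"wy":0,"wz":0,"grip":1},
  {"dx":0,"dy":0,"dz":0,"wx":0,"wy":0,"wz":0,"grip":1},
  {"dx":0,"dy":0,"dz":0,"wx":0,"wy":0,"wz":0,"grip":1},
])

```text
time: 20.9
tcp_pos: [0.5681, 0.1677, 0.2109]
orientation: [-0.678, 0.735, -0.0, 0.0]
force: [0.0, 0.1, -3.2]
opening: 0.013
```

```bash
python3 go.py .569 .1665 .178 -4.7
```

```text
t 20.9 tcp [0.5681 0.1677 0.2109] yaw -94.6 tool cm now [ 0.11 -0.1   3.29] after turn [ 0.11 -0.1   3.29] turn [-0.   -0.    0.06] F [ 0.   0.1 -3.2] open 0.013 q [ 0.55  0.35  0.18  0.   -1.41 -0.63]
```

drive_tool([
  {"dx":0.1,"dy":-0.1,"dz":0.6,"wx":0,"wy":0,"wz":0,"grip":1},
  {"dx":0,"dy":0,"dz":0.7,"wx":0,"wy":0,"wz":0,"grip":1},
  {"dx":0,"dy":0,"dz":0.5,"wx":0,"wy":0,"wz":0,"grip":1},
  {"dx":0,"dy":0,"dz":0.1,"wx":0,"wy":0,"wz":0,"grip":1},
  {"dx":0,"dy":0,"dz":0,"wx":0,"wy":0,"wz":0,"grip":1},
])

```text
time: 21.32
tcp_pos: [0.5691, 0.1665, 0.1899]
orientation: [-0.678, 0.735, 0.0, 0.0]
force: [0.3, 0.1, -3.3]
opening: 0.0128
```

```bash
python3 go.py .569 .1665 .178 -4.7
```

```text
t 21.32 tcp [0.5691 0.1665 0.1899] yaw -94.6 tool cm now [-0.    0.01  1.19] after turn [-0.    0.01  1.19] turn [-0.01  0.01  0.05] F [ 0.3  0.1 -3.3] open 0.0128 q [ 0.55  0.35  0.14 -0.   -1.36 -0.63]
```

drive_tool([
  {"dx":0,"dy":0,"dz":0.4,"wx":0,"wy":0,"wz":0,"grip":1},
  {"dx":0,"dy":0,"dz":0.4,"wx":0,"wy":0,"wz":0,"grip":1},
  {"dx":0,"dy":0,"dz":0.3,"wx":0,"wy":0,"wz":0,"grip":1},
  {"dx":0,"dy":0,"dz":0.2,"wx":0,"wy":0,"wz":0,"grip":1},
  {"dx":0,"dy":0,"dz":0.05,"wx":0,"wy":0,"wz":0,"grip":1},
  {"dx":0,"dy":0,"dz":0,"wx":0,"wy":0,"wz":0,"grip":1},
])

```text
time: 21.82
tcp_pos: [0.5697, 0.1666, 0.1781]
orientation: [-0.678, 0.735, -0.001, 0.002]
force: [0.2, 0.5, -3.1]
opening: 0.013
```

```bash
python3 go.py .569 .1665 .178 -4.7
```

```text
t 21.82 tcp [0.5697 0.1666 0.1781] yaw -94.6 tool cm now [0.02 0.07 0.01] after turn [0.02 0.07 0.01] turn [-0.21  0.08  0.1 ] F [ 0.2  0.5 -3.1] open 0.013 q [ 0.55  0.36  0.12  0.   -1.33 -0.63]
```

drive_tool([
  {"dx":0,"dy":0,"dz":0.15,"wx":0,"wy":0,"wz":0,"grip":1},
  {"dx":0,"dy":0,"dz":0,"wx":0,"wy":0,"wz":0,"grip":0.6},
  {"dx":0,"dy":0,"dz":0,"wx":0,"wy":0,"wz":0,"grip":0.4},
  {"dx":0,"dy":0,"dz":0,"wx":0,"wy":0,"wz":0,"grip":0.4},
  {"dx":0,"dy":0,"dz":-0.5,"wx":0,"wy":0,"wz":0,"grip":0.2},
  {"dx":0,"dy":0,"dz":-2,"wx":0,"wy":0,"wz":0,"grip":0},
  {"dx":0,"dy":0,"dz":-3,"wx":0,"wy":0,"wz":0,"grip":0},
  {"dx":0,"dy":0,"dz":-3,"wx":0,"wy":0,"wz":0,"grip":0},
  {"dx":0,"dy":0,"dz":-2,"wx":0,"wy":0,"wz":0,"grip":0},
  {"dx":0,"dy":0,"dz":0,"wx":0,"wy":0,"wz":0,"grip":0},
])

```text
time: 22.65
tcp_pos: [0.5702, 0.1655, 0.2888]
orientation: [-0.678, 0.735, -0.003, 0.003]
force: [0.1, -0.2, -0.3]
opening: 0.0853
```

```bash
python3 look.py 7; for k in t s; do python3 rim.py ${k}7.npz 3 22 110 .193 .214 .5675 .165; python3 rim.py ${k}7.npz 0 180 0 .146 .166 .611 .162;python3 rim.py ${k}7.npz 45 80 90 .1 .116 .567 .165;done; python3 go.py .568 .165 .3 -4.7
python3 - <<'E'
from h import *
a,b=np.load('top0.npz'),np.load('t7.npz')
for n,r,z in(('jug',(270,150,306,225),(.08,.25)),('mug',(140,105,195,160),(.05,.14))): print(n,rect(a['p'],0,r,*z),rect(b['P'],0,r,*z))
E
```

```text
t7.npz 299 [569.1 165. ] [104.  170.6] 85.5 z [0.1959 0.2038 0.2074]
slope [0.005 0.009 0.203]
t7.npz 1138 [594.7 164.8] [ 89.4 206.1] 85.1 z [0.1562 0.1604 0.164 ]
slope [-0.01  -0.016  0.16 ]
t7.npz 2 [482.3 147.4] [5.2 0. ] 91.6 z [0.11   0.1102 0.1104]
slope [-0.003  0.093  0.11 ]
s7.npz 790 [567.9 165. ] [112.6 171.2] 86.4 z [0.1944 0.2024 0.2065]
slope [0.002 0.001 0.201]
s7.npz 852 [594.6 161.8] [109.8 203. ] 85.7 z [0.1484 0.1599 0.1645]
slope [-0.023  0.046  0.158]
s7.npz 137 [541.8 122.5] [ 54.9 147.8] 63.9 z [0.1004 0.1047 0.1103]
slope [-0.036  0.05   0.105]
t 22.75 tcp [0.569  0.1656 0.2849] yaw -94.6 tool cm now [ 0.07  0.1  -1.51] after turn [ 0.07  0.1  -1.51] turn [-0.16 -0.08  0.09] F [ 0.6 -0.3 -0.8] open 0.0855 q [ 0.55  0.33  0.35  0.   -1.59 -0.63]
jug (array([585.1,   0.8, 103.6,  64.7,   1.3]), np.int64(959), np.float64(0.1435)) (array([584.5,   0.8, 103.4,  64.7,   1.2]), np.int64(959), np.float64(0.143))
mug (array([738.5, 333.6, 100.6,  86. , -54.5]), np.int64(612), np.float64(0.0818)) (array([0., 0., 0., 0., 0.]), np.int64(0), np.float64(nan))
  return _methods._mean(a, axis=axis, dtype=dtype,
  ret = ret.dtype.type(ret / rcount)
```

View pics/s7.png

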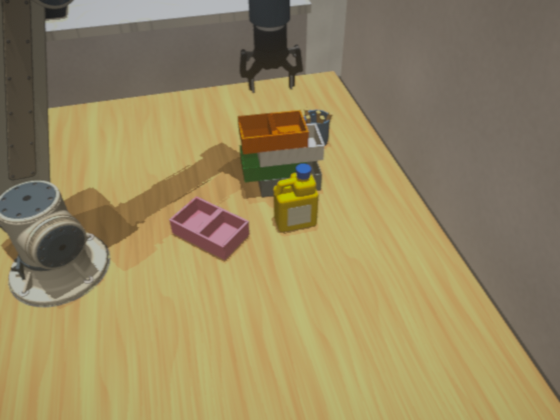

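Orange is seated: rim about 0.203, level, at (0.568, 0.165), seen at (272,131). The stack is staggered, and the jug (296,205) and mug (317,127) are in place. The fingers are open and well clear, so I hand in.

```bash
python3 -c "
from cell import bot
print(bot.close_job())"
```

```text
the job is handed in; nothing more can be done
None
```

The stack is built and handed in, with about 23 s of the 72 s used: green over the clear box's pocket, white on it directly above the base, and orange on top above green.

| Tray | Rim height measured (m) | Rim height expected (m) | Centre measured (m) | Target (m) |
|---|---|---|---|---|
| Green | 0.108 | 0.108 | (0.567, 0.165) | (0.567, 0.165) |
| White | 0.155 | 0.156 | (0.611, 0.162) | (0.611, 0.162) |
| Orange | 0.203 | 0.204 | (0.568, 0.165) | (0.568, 0.165) |

- **Fit:** all three rims measured level to within about 0.5° and in line with the base to within about 1°. Green and white were measured just after each was placed.
- **Jug:** it was within 1 mm of its starting position at the last look.
- **Not fully checked:** the arm hid the mug in the last top view, so I only saw it in place in the side picture. I did not look at the comb or clear box again after seating green. In the last views the orange tray and the arm hid too much of white and green to measure either again; both still looked in place in the side picture.
- **Robot:** the fingers were open and about 8 cm above the top rim at hand-in. No verdict was reported.

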